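# Snap the transport box lid shut, corner by corner

## Task

The lid of the transport box for used clamps is lying in place but its four corners still stand proud. With the fingertips, press down on its rim at each corner until every corner has clicked fully shut, then move clear. Leave the box standing where it is, do not lift it, and leave the things around it undisturbed.

Things in the scene. Friction and masses are not known exactly. Their poses are not given: they have to be found in the camera images.
- box: closed transport box for used clamps: loose grey plastic box, foot 120 x 170 mm, about 0.7 to 0.95 kg, slides if pushed sideways; white snap-fit lid, rim outline 134 mm (box x) x 184 mm (box y), a flat band 18 mm wide, top 94 mm above the counter when shut. Origin: centre of the underside; z up; y along the longer side; at yaw 0 x points away from the robot.
- panel (a point): centre of the lid's sunken centre panel, on its top, 87 mm above the counter (7 mm below the shut rim). A steel wire carrying bail (5 mm thick, 80 mm wide) lies folded flat on it; not to be used. The rim around it has four corner sections, each reaching to the middle of the two sides it joins; at its corner each widens to a round thumb pad, 32 mm across.
- near_left_pad (a point): centre of the top of the thumb pad at the near-left corner of the lid (box -x, +y; 51 mm from the box's centre along box x, 76 mm along box y); it moves with the corner: about 102 mm above the counter while the corner is proud, 94 mm when shut. Press straight down here.
- near_left (a joint): tilt of the near-left corner section about a fold line from mid-side to mid-side, rad: about 0.23 as it stands proud, 0 (firm stop) shut. A snap: pressed on the pad it holds up to about 10 N within the first 1 to 2 mm, then yields, the force fading by half of the 8 mm travel; past that it clicks down by itself and stays, short of it it springs back. Below 0.01 when clicked. The corners are independent.
- near_right_pad (a point): centre of the top of the thumb pad at the near-right corner of the lid (box -x, -y; 51 mm from the box's centre along box x, 76 mm along box y); it moves with the corner: about 102 mm above the counter while the corner is proud, 94 mm when shut. Press straight down here.
- near_right (a joint): tilt of the near-right corner section about a fold line from mid-side to mid-side, rad: about 0.23 as it stands proud, 0 (firm stop) shut. A snap: pressed on the pad it holds up to about 10 N within the first 1 to 2 mm, then yields, the force fading by half of the 8 mm travel; past that it clicks down by itself and stays, short of it it springs back. Below 0.01 when clicked. The corners are independent.
- far_left_pad (a point): centre of the top of the thumb pad at the far-left corner of the lid (box +x, +y; 51 mm from the box's centre along box x, 76 mm along box y); it moves with the corner: about 102 mm above the counter while the corner is proud, 94 mm when shut. Press straight down here.
- far_left (a joint): tilt of the far-left corner section about a fold line from mid-side to mid-side, rad: about 0.23 as it stands proud, 0 (firm stop) shut. A snap: pressed on the pad it holds up to about 10 N within the first 1 to 2 mm, then yields, the force fading by half of the 8 mm travel; past that it clicks down by itself and stays, short of it it springs back. Below 0.01 when clicked. The corners are independent.
- far_right_pad (a point): centre of the top of the thumb pad at the far-right corner of the lid (box +x, -y; 51 mm from the box's centre along box x, 76 mm along box y); it moves with the corner: about 102 mm above the counter while the corner is proud, 94 mm when shut. Press straight down here.
- far_right (a joint): tilt of the far-right corner section about a fold line from mid-side to mid-side, rad: about 0.23 as it stands proud, 0 (firm stop) shut. A snap: pressed on the pad it holds up to about 10 N within the first 1 to 2 mm, then yields, the force fading by half of the 8 mm travel; past that it clicks down by itself and stays, short of it it springs back. Below 0.01 when clicked. The corners are independent.
- roller_clamp_1: red plastic roller clamp, 20 x 62 x 22 mm, about 15 g, standing or lying close to the box. Loose; not to be disturbed. Origin: centre of its underside.
- roller_clamp_2: red plastic roller clamp, same as the other, standing or lying close to the box. Loose; not to be disturbed. Origin: centre of its underside.
- tray_clip: steel instrument tray clip, 24 x 70 x 17 mm, about 40 g, standing or lying close to the box. Loose; not to be disturbed. Origin: centre of its underside.
- bottle: stoppered cobalt glass bottle, 56 mm across, 130 mm tall, about 0.2 kg, at the box's -y end, standing or lying close to the box. Loose; not to be disturbed. Origin: centre of its underside.
- clamp_gauge: white plastic clamp gauge, a toothed plate 30 x 95 x 11 mm, about 25 g, at the box's +y end, standing or lying close to the box. Loose; not to be disturbed. Origin: centre of its underside.
- gallipot: small steel bowl, 68 mm across, 32 mm tall, about 60 g, beyond the box, standing or lying close to the box. Loose; not to be disturbed. Origin: centre of its underside.
Things that resemble listed ones, but are neither listed nor needed, are in the scene too. What is shaped like the box but orange or yellow is not meant.

How it is judged:
By the outcome, as a careful person would: the job done as asked, in the order asked, and still so for the second after the job is handed in, with the robot touching nothing.
It also fails if it takes over 42 s, if anything falls off the work surface, if the arm or the gripper's body presses on something with over 40 N, if the wrist force passes 120 N, or if a joint passes its speed limit or range.

## Robot

A 7-joint arm with a two-finger parallel gripper is mounted at the origin on the work surface. World frame = base frame: x ahead of the robot, y to its left, z up, the work surface at z = 0. Lengths are in m, angles in rad, forces in N, time in s.
With the tool pointing down it reaches from about 0.4 to 0.85 m from the base axis. Payload 10.4 kg.
Tool frame: the origin (TCP) lies between the finger pads; the fingertips stand tcp_to_tips ahead of it and the grasp point (between the pads) lies 8 mm behind it (tcp_to_tips is the distance from the TCP to the fingertips, in m); z points along the fingers, y is the line along which they close (so a half turn about z gives the same grasp; the last joint's range is limited). The gripper opens to 85 mm and grips with 20 to 120 N. Pads are 22 mm wide; open, the fingers measure 114 mm over their backs; the gripper's body (76 mm by 85 mm) begins 54 mm behind the grasp point. The pads swing forward as they close: fully open they stand 13 mm farther back than shut.
Start: joints at [-1.233, 0.332, -0.065, 1.46, 0.022, 1.35, -0.088], TCP at [0.221, 0.585, 0.242] pointing down, gripper open.
Joint ranges: [-2.6, 2.6], [-0.5, 2.12], [-1.47, 1.34], [0.16, 2.42], [-1.27, 4.41], [0.06, 2.06], [-2.6, 2.6]. Speed limits (rad/s): [2.22, 2.22, 2.79, 2.79, 3.14, 3.14, 3.14].

## Interface

Orientations are given as a unit quaternion [x, y, z, w].
In Python, from workcell import * gives the robot as it stands.
- The arm moves only by the tool apply_moves, never from a script. Its argument "rows" is a list of rows, each an object of numbers: "x", "y", "z": the shift along the tool's x, y, z in mm; "ax", "ay", "az": the turn, a rotation vector about the tool's x, y, z in degrees; "gripper": the closure, from 0 (fully open) to 1 (shut). A call has 1 to 5 rows; each row shifts and turns the commanded pose from where the row before left it, along the tool's axes as they then stand; what a row does not reach is not made up. A row lasts 1/12 s, in which the tool goes at most 41.7 mm and 7.16 degrees, less where a joint would pass 70% of its speed; a pose out of reach is approached as far as the arm can. A call with a gripper value outside its range is refused whole. The fingers move at their own pace and stop on an object; "newtons" is the grip in N (left out, the last holds). Time passes only in rows, so rows that do not move let the fingers close. It gives the time, the measured TCP pose, the force, the opening and the grip force at its end, in the units of the state.
- get_obs(): the state, without advancing time (a new reading comes with each control period).
- camera(name): name is "scene" or "side" or "wrist"; returns a dict with "color" (400x640x3 uint8, red, green, blue), "fov_y" (degrees; the focal length in pixels is half the picture's height over the tangent of half this angle, whatever the lens; pixels are square), "cx", "cy" (the principal point, pixels), "rvec" (rotation vector, rad) and "tvec" (3), from world to camera coordinates, as OpenCV has them. Camera axes: x right, y down, z forward; pixel columns grow to the right and rows downward; lengths in m; the calibration is good to about 2 mm. The wrist camera is an equidistant fisheye: a pixel r from the principal point sees the ray r / f radians off the axis. A picture is of the moment at which its call begins. There is no depth.
- hand_in(): hands the job in; it is judged then, once.
The state is a dict: "clock": time; "joint_pos": joint angles; "joint_velocities": joint speeds; "tau": joint torques, N m; "position": TCP position; "ee_rot": TCP orientation; "ft_force": force on the tool from outside, world axes, zero at the start; "torque": the same for the moment, N m; "grip_width": opening from 0.0 (shut) to 1.0 (fully open); "grasp_force": force on a finger pad.
Only numpy, scipy, OpenCV 4.12 (cv2) and the standard library are available. Lean on these libraries where they do the work, as an engineer would, in place of code of your own. Each camera call takes 0.05 s, during which the arm holds its last target. There are 200 camera calls.

## Working session

There is one attempt and no reset: what is moved stays moved. The work goes in short steps, Python scripts to look and compute and a tool call to move; the robot and the scene stay as the last step left them, time stands still between calls to the robot, and variables do not carry over. Pictures are saved under pics/ and viewed, at most 10 in all, crops included, and the job is handed in when it is done.

Besides the shell and the picture viewer there is one more tool, called after "Call:" as name([rows], argument=value, ...), one row to a line, values as JSON. apply_moves: Moves the arm, as the interface text tells. Its arguments: {"type":"object","properties":{"rows":{"type":"array","items":{"type":"object","properties":{"x":{"type":"number"},"y":{"type":"number"},"z":{"type":"number"},"ax":{"type":"number"},"ay":{"type":"number"},"az":{"type":"number"},"gripper":{"type":"number"}}}},"newtons":{"type":"number"}},"required":["rows"]}

```bash
mkdir -p pics; ls; python3 - <<'E'
from workcell import *
import cv2
o=get_obs();print(o)
try: print(tcp_to_tips)
except Exception as e: print(e)
for n in("scene","side"):
    c=camera(n);cv2.imwrite(f"pics/{n}0.png",c["color"][:,:,::-1]);print({k:v for k,v in c.items() if k!="color"})
E
```

```text
pics
{'clock': 0.0, 'joint_pos': array([-1.2326224 ,  0.33288946, -0.06471102,  1.46094274,  0.0215965 ,
        1.3498779 , -0.08849012]), 'joint_velocities': array([ 2.39842460e-04,  8.15171234e-04, -6.92557867e-04,  1.02426479e-03,
       -4.19833098e-04, -2.17837749e-04, -3.88573452e-05]), 'tau': array([ 6.69980227e-05, -6.25448585e+01,  4.93731361e-02, -3.91615748e+01,
        1.63636316e-02,  9.95450187e-03, -3.83527799e-05]), 'position': array([0.22049567, 0.58443473, 0.24150428]), 'ee_rot': array([ 1.79390282e-01,  9.83777730e-01, -7.04089832e-04, -9.89993689e-05]), 'ft_force': array([0.42417478, 0.65329026, 0.03785436]), 'torque': array([-0.00326386, -0.03641429,  0.01262102]), 'grasp_force': 0.0, 'grip_width': 1.0003121800235215}
0.011
{'fov_y': 49.999953471810066, 'cx': 317.9976628189187, 'cy': 201.03182837392836, 'rvec': array([ 0.88119457,  2.72211715, -0.77089535]), 'tvec': array([ 0.36366247, -0.22960919,  1.12272364])}
{'fov_y': 55.078322148080275, 'cx': 322.3002734075662, 'cy': 198.8971803035304, 'rvec': array([ 2.18833835, -0.57845944,  0.25405471]), 'tvec': array([-0.38850339,  0.23210343,  0.7344105 ])}
```

View pics/scene0.png

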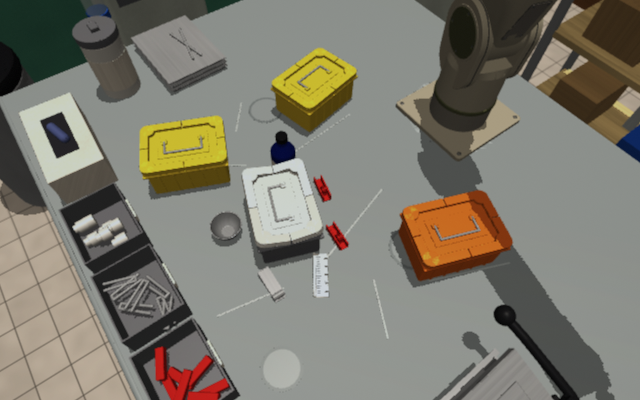

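View pics/side0.png

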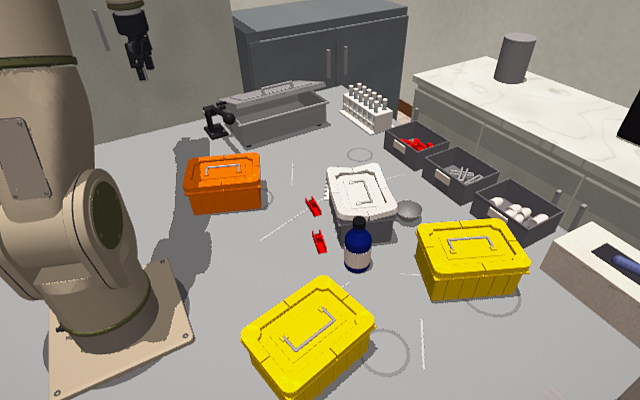

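The white-lidded box is at about (284,205) in the scene view and (362,195) in the side view. The bottle is at its -y end, the gauge at +y, and the gallipot beyond it. Next I'll fit the lid outline in both views.

```bash
cat > h.py <<'E'
from workcell import *
import cv2, numpy as np
from scipy.spatial.transform import Rotation as Rn
def toplane(c,px,z):
    f=len(c["color"])/2/np.tan(np.radians(c["fov_y"]/2))
    R=cv2.Rodrigues(np.array(c["rvec"]))[0]; C=-R.T@c["tvec"]
    px=np.asarray(px,float).reshape(-1,2)
    d=np.c_[(px[:,0]-c["cx"])/f,(px[:,1]-c["cy"])/f,np.ones(len(px))]@R
    return (C+d*((z-C[2])/d[:,2])[:,None])[:,:2]
def project(c,P):
    f=len(c["color"])/2/np.tan(np.radians(c["fov_y"]/2))
    K=np.array([[f,0,c["cx"]],[0,f,c["cy"]],[0,0,1]])
    return cv2.projectPoints(np.array(P,float),np.array(c["rvec"]),np.array(c["tvec"]),K,None)[0][:,0]
def lid(c,seed,thr=165,z=0.1):
    im=c["color"]; hsv=cv2.cvtColor(im,cv2.COLOR_RGB2HSV)
    m=((hsv[...,2]>thr)&(hsv[...,1]<40)).astype(np.uint8)
    m=cv2.morphologyEx(m,cv2.MORPH_OPEN,np.ones((3,3)))
    n,L,s,_=cv2.connectedComponentsWithStats(m)
    x,y=seed; w=L[y-30:y+30,x-30:x+30]; k=np.bincount(w[w>0]).argmax()
    cs,_=cv2.findContours((L==k).astype(np.uint8),cv2.RETR_EXTERNAL,cv2.CHAIN_APPROX_NONE)
    ct=max(cs,key=cv2.contourArea)
    return ct,cv2.minAreaRect((toplane(c,ct,z)*1000).astype(np.float32))
E
python3 - <<'E'
from h import *
for n,s in(("scene",(284,205)),("side",(362,190))):
    c=camera(n); print(c["color"][s[1],s[0]])
    for t in (150,170,190):
        ct,r=lid(c,s,t); print(n,t,r,cv2.boundingRect(ct))
    ct,r=lid(c,s)
    im=c["color"][:,:,::-1].copy(); cv2.drawContours(im,[ct],-1,(0,0,255),1)
    b=cv2.boxPoints(r)/1000; p=project(c,np.c_[b,[.1]*4]); cv2.polylines(im,[np.int32(p.round())],True,(0,255,0),1)
    x,y=s; cv2.imwrite(f"pics/{n}1.png",cv2.resize(im[y-75:y+75,x-90:x+90],None,fx=3.3,fy=3.3,interpolation=0))
a=[cv2.imread(f"pics/{n}1.png") for n in("scene","side")]
cv2.imwrite("pics/ab.png",cv2.resize(np.hstack(a),(800,334)))
E
```

```text
[203 209 202]
scene 150 ((549.7086791992188, 7.8918914794921875), (189.9996337890625, 133.100830078125), 68.81794738769531) (242, 158, 81, 86)
scene 170 ((549.7731323242188, 8.3544921875), (186.8784942626953, 131.07522583007812), 68.84822082519531) (242, 158, 80, 86)
scene 190 ((550.4824829101562, 8.432464599609375), (184.17431640625, 128.8966827392578), 69.37962341308594) (243, 167, 78, 76)
[244 240 233]
side 150 ((640.497314453125, -63.04486083984375), (1117.71484375, 848.2906494140625), 47.568763732910156) (73, 86, 567, 314)
side 170 ((640.6315307617188, -70.44171142578125), (1118.0760498046875, 840.4111328125), 46.77566909790039) (74, 86, 566, 314)
side 190 ((550.7957153320312, 9.773384094238281), (197.09109497070312, 134.2050018310547), 68.88529968261719) (327, 163, 70, 54)
```

View pics/ab.png

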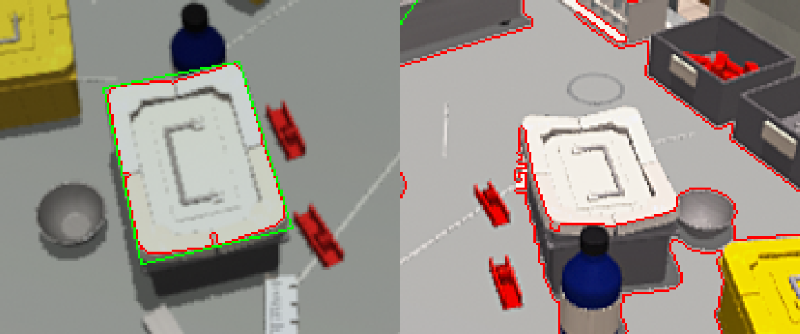

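Both views agree: centre about (0.550, 0.009), long axis at 68.85° from world x, so the box yaw is about -21.2°. The green rectangle sits on the rim. Next: pad positions in tool axes, and a check on the height of the black lever near the path.

```bash
cat >> h.py <<'E'
C=np.array([.5503,.0088]); yaw=np.radians(-21.1)
bx=np.array([np.cos(yaw),np.sin(yaw)]); by=np.array([-bx[1],bx[0]])
pads={k:C+sx*.051*bx+sy*.076*by for k,sx,sy in(("NL",-1,1),("FL",1,1),("FR",1,-1),("NR",-1,-1))}
def offs():
    o=get_obs(); R=Rn.from_quat(o["ee_rot"])
    for k,p in pads.items():
        print(k,p.round(4),"tool mm",(R.inv().apply(np.r_[p,.102+.011]-o["position"])*1000).round(1))
    print("t",o["clock"],"pos",o["position"].round(4),"F",o["ft_force"].round(1),"w",o["grip_width"], "yaw err",np.degrees(yaw)-(Rn.from_quat(o["ee_rot"]).as_matrix()[:,0]@[0,0,0]))
    print("tool y",R.as_matrix()[:,1].round(4),"box y",by.round(4),"tool z",R.as_matrix()[:,2].round(4))
E
python3 - <<'E'
from h import *
offs()
A=camera("scene");B=camera("side")
def P(c):
    f=200/np.tan(np.radians(c["fov_y"]/2));K=np.array([[f,0,c["cx"]],[0,f,c["cy"]],[0,0,1]])
    return K@np.c_[cv2.Rodrigues(c["rvec"])[0],c["tvec"]]
X=cv2.triangulatePoints(P(A),P(B),np.array([505.,314]),np.array([211.,110]));print((X[:3]/X[3]).T)
E
```

```text
NL [0.5301 0.0981] tool mm [-461.3 -345.8  129.1]
FL [0.6252 0.0613] tool mm [-563.3 -346.6  129.1]
FR [ 0.5705 -0.0805] tool mm [-562.2 -498.5  129.3]
NR [ 0.4754 -0.0437] tool mm [-460.2 -497.8  129.3]
t 0.2 pos [0.2206 0.5846 0.2418] F [ 0.5  0.1 -0.4] w 1.0001463737404335 yaw err -21.1
tool y [ 3.530e-01  9.356e-01 -8.000e-04] box y [0.36  0.933] tool z [-3.e-04 -8.e-04 -1.e+00]
[[0.36728938 0.436086   0.15216934]]
```

Call:
apply_moves([
  {"gripper": 1},
  {"gripper": 1},
  {"gripper": 1},
  {"gripper": 1},
  {"gripper": 1},
])

```text
invalid input at $.rows[0]: expected keys x, y, z, ax, ay, az, gripper
```

Call:
apply_moves([
  {"x": -15, "y": -11, "z": 0, "ax": 0, "ay": 0, "az": 0, "gripper": 1},
  {"x": -25, "y": -19, "z": 0, "ax": 0, "ay": 0, "az": 0, "gripper": 1},
  {"x": -25, "y": -19, "z": 0, "ax": 0, "ay": 0, "az": 0, "gripper": 1},
  {"x": -25, "y": -19, "z": 0, "ax": 0, "ay": 0, "az": 0, "gripper": 1},
  {"x": -25, "y": -19, "z": 0, "ax": 0, "ay": 0, "az": 0, "gripper": 1},
])

```text
clock: 0.72
position: [0.2981, 0.4614, 0.2423]
ee_rot: [0.179, 0.984, 0.0, -0.0]
ft_force: [1.3, 0.5, 0.1]
grip_width: 0.299
grasp_force: 0.0
```

Call:
apply_moves([
  {"x": -26, "y": -19, "z": 0, "ax": 0, "ay": 0, "az": 0, "gripper": 1},
  {"x": -26, "y": -20, "z": 0, "ax": 0, "ay": 0, "az": 0, "gripper": 1},
  {"x": -26, "y": -20, "z": 0, "ax": 0, "ay": 0, "az": 0, "gripper": 1},
  {"x": -26, "y": -20, "z": 0, "ax": 0, "ay": 0, "az": 0, "gripper": 1},
  {"x": -26, "y": -20, "z": 0, "ax": 0, "ay": 0, "az": 0, "gripper": 1},
])

```text
clock: 1.13
position: [0.3848, 0.3228, 0.2425]
ee_rot: [0.179, 0.984, 0.0, 0.0]
ft_force: [-0.2, 0.4, 0.7]
grip_width: 0.001
grasp_force: 0.0
```

Call:
apply_moves([
  {"x": -26, "y": -20, "z": 0, "ax": 0, "ay": 0, "az": 0, "gripper": 1},
  {"x": -26, "y": -20, "z": 0, "ax": 0, "ay": 0, "az": 0, "gripper": 1},
  {"x": -26, "y": -20, "z": 0, "ax": 0, "ay": 0, "az": 0, "gripper": 1},
  {"x": -26, "y": -20, "z": 0, "ax": 0, "ay": 0, "az": 0, "gripper": 1},
  {"x": -26, "y": -20, "z": 0, "ax": 0, "ay": 0, "az": 0, "gripper": 1},
])

```text
clock: 1.55
position: [0.4711, 0.1833, 0.2425]
ee_rot: [0.179, 0.984, 0.0, 0.0]
ft_force: [0.9, 0.7, 0.9]
grip_width: -0.002
grasp_force: 0.0
```

Call:
apply_moves([
  {"x": -26, "y": -20, "z": 0, "ax": 0, "ay": 0, "az": 0, "gripper": 1},
  {"x": -26, "y": -20, "z": 0, "ax": 0, "ay": 0, "az": 0, "gripper": 1},
  {"x": -20, "y": -15, "z": 0, "ax": 0, "ay": 0, "az": 0, "gripper": 1},
  {"x": -12, "y": -5, "z": 0, "ax": 0, "ay": 0, "az": 0, "gripper": 1},
  {"x": 0, "y": 0, "z": 0, "ax": 0, "ay": 0, "az": 0, "gripper": 1},
])

```text
clock: 1.97
position: [0.5294, 0.0958, 0.2423]
ee_rot: [0.182, 0.983, -0.0, 0.0]
ft_force: [-0.6, 0.5, -0.4]
grip_width: 0.001
grasp_force: 0.0
```

```bash
python3 - <<'E'
from h import *
offs()
c=camera("wrist"); cv2.imwrite("pics/w0.png",c["color"][:,:,::-1])
E
```

```text
NL [0.5301 0.0981] tool mm [  0.3   2.5 129.3]
FL [0.6252 0.0613] tool mm [-101.7    2.2  129.4]
FR [ 0.5705 -0.0805] tool mm [-101.3 -149.8  129.5]
NR [ 0.4754 -0.0437] tool mm [   0.7 -149.5  129.4]
t 1.9667 pos [0.5294 0.0958 0.2423] F [-0.6  0.5 -0.4] w 0.0013813550468487438 yaw err -21.1
tool y [ 3.574e-01  9.339e-01 -6.000e-04] box y [0.36  0.933] tool z [ 7.e-04 -1.e-03 -1.e+00]
```

View pics/w0.png

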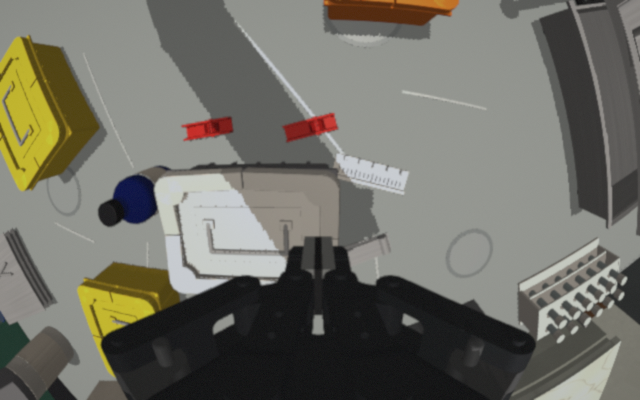

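The wrist view shows the lid at columns 157–340, rows 165–293, with the fingertips at (318,245). As an independent check, I'll project the expected lid corners into this fisheye view.

```bash
python3 - <<'E'
from h import *
c=camera("wrist"); f=200/np.tan(np.radians(c["fov_y"]/2)); K=np.array([[f,0,c["cx"]],[0,f,c["cy"]],[0,0,1]])
q=lambda P:cv2.fisheye.projectPoints(np.array(P,float).reshape(-1,1,3),np.array(c["rvec"]),np.array(c["tvec"]),K,np.zeros(4))[0][:,0]
im=c["color"][:,:,::-1].copy(); im=cv2.resize(im,None,fx=4,fy=4)
s=np.linspace(-1,1,15)
for a,b in [((x,y)) for x in s for y in s if max(abs(x),abs(y))==1]:
    z=.094+.010*max(0,abs(a)+abs(b)-1)
    p=q([np.r_[C+a*.067*bx+b*.092*by,z]])[0]; cv2.circle(im,tuple(np.int32(p*4+2)),3,(0,255,0),-1)
for k,p in pads.items():
    u=q([np.r_[p,.102]])[0]; print(k,u.round(1)); cv2.circle(im,tuple(np.int32(u*4+2)),5,(0,0,255),-1)
cv2.imwrite("pics/w1.png",im[600:1200,590:1390])
E
```

```text
NL [317.4 192.5]
FL [317.  289.3]
FR [178.4 282.6]
NR [163.7 192.3]
```

View pics/w1.png

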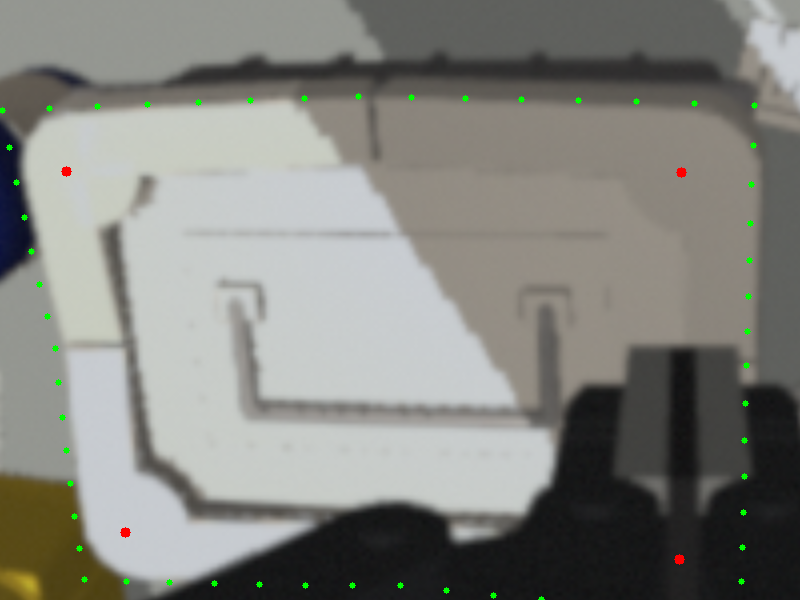

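The predicted outline matches within about 2 mm, with the box perhaps 1 mm farther towards +y. I'll start on the near-left pad.

Call:
apply_moves([
  {"x": 0, "y": 3, "z": 25, "ax": 0, "ay": 0, "az": 0, "gripper": 1},
  {"x": 0, "y": 0, "z": 30, "ax": 0, "ay": 0, "az": 0, "gripper": 1},
  {"x": 0, "y": 0, "z": 30, "ax": 0, "ay": 0, "az": 0, "gripper": 1},
  {"x": 0, "y": 0, "z": 28, "ax": 0, "ay": 0, "az": 0, "gripper": 1},
  {"x": 0, "y": 0, "z": 10, "ax": 0, "ay": 0, "az": 0, "gripper": 1},
])

```text
clock: 2.48
position: [0.5262, 0.1029, 0.1157]
ee_rot: [0.178, 0.984, -0.001, -0.002]
ft_force: [-4.5, 3.4, 8.6]
grip_width: 0.003
grasp_force: 4.2
```

Call:
apply_moves([
  {"x": 0, "y": 0, "z": 2, "ax": 0, "ay": 0, "az": 0, "gripper": 1},
  {"x": 0, "y": 0, "z": 2, "ax": 0, "ay": 0, "az": 0, "gripper": 1},
  {"x": 0, "y": 0, "z": 2, "ax": 0, "ay": 0, "az": 0, "gripper": 1},
  {"x": 0, "y": 0, "z": 2, "ax": 0, "ay": 0, "az": 0, "gripper": 1},
  {"x": 0, "y": 0, "z": 0, "ax": 0, "ay": 0, "az": 0, "gripper": 1},
])

```text
clock: 2.9
position: [0.53, 0.1026, 0.1131]
ee_rot: [0.179, 0.984, 0.001, 0.001]
ft_force: [-0.7, 1.4, 2.0]
grip_width: 0.006
grasp_force: 1.3
```

```bash
python3 - <<'E'
from h import *
offs()
A=camera("scene");B=camera("side")
def P(c):
    f=200/np.tan(np.radians(c["fov_y"]/2));K=np.array([[f,0,c["cx"]],[0,f,c["cy"]],[0,0,1]])
    return K@np.c_[cv2.Rodrigues(c["rvec"])[0],c["tvec"]]
X=cv2.triangulatePoints(P(A),P(B),np.array([281.,136]),np.array([359.,222]));X=(X[:3]/X[3])[:,0]
print("stopper",X,"box xy",(X[:2]-C)@bx,(X[:2]-C)@by)
a,b=A["color"][125:275,190:370],B["color"][115:265,270:450]
cv2.imwrite("pics/p1.png",cv2.resize(np.hstack([a,b]),(800,334),interpolation=cv2.INTER_CUBIC)[:,:,::-1])
E
```

```text
NL [0.5301 0.0981] tool mm [-1.7 -4.2  0.1]
FL [0.6252 0.0613] tool mm [-103.7   -5.     0.3]
FR [ 0.5705 -0.0805] tool mm [-102.5 -157.    -0. ]
NR [ 0.4754 -0.0437] tool mm [  -0.5 -156.2   -0.2]
t 2.9 pos [0.53   0.1026 0.1131] F [-0.7  1.4  2. ] w 0.006041502407226265 yaw err -21.1
tool y [0.3526 0.9358 0.0024] box y [0.36  0.933] tool z [ 0.0027  0.0016 -1.    ]
stopper [ 0.46892238 -0.10955831  0.12507367] box xy -0.033312921850146365 -0.1397184850361021
```

View pics/p1.png

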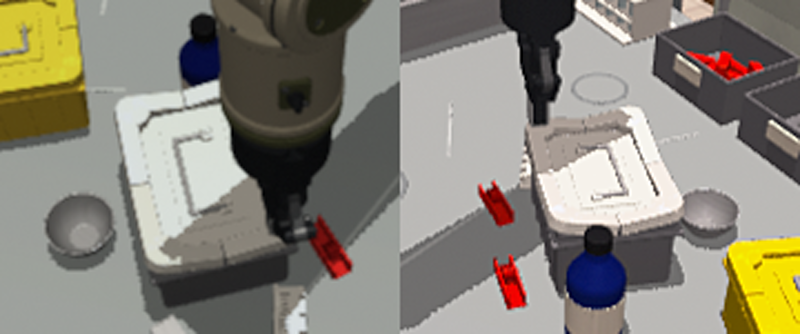

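The bottle axis is 140 mm along -y from the box centre, so the shut fingers clear it. The tip is about 3 mm too far along +y, so I'll lift slightly, correct and press.

Call:
apply_moves([
  {"x": 0, "y": 0, "z": -8, "ax": 0, "ay": 0, "az": 0, "gripper": 1},
  {"x": -1, "y": -3, "z": 0, "ax": 0, "ay": 0, "az": 0, "gripper": 1},
  {"x": 0, "y": 0, "z": 0, "ax": 0, "ay": 0, "az": 0, "gripper": 1},
  {"x": 0, "y": 0, "z": 4, "ax": 0, "ay": 0, "az": 0, "gripper": 1},
  {"x": 0, "y": 0, "z": 0, "ax": 0, "ay": 0, "az": 0, "gripper": 1},
])

```text
clock: 3.42
position: [0.529, 0.0986, 0.1149]
ee_rot: [0.18, 0.984, 0.0, 0.0]
ft_force: [1.4, -0.3, 2.5]
grip_width: 0.002
grasp_force: 1.6
```

Call:
apply_moves([
  {"x": 0, "y": 0, "z": 2, "ax": 0, "ay": 0, "az": 0, "gripper": 1},
  {"x": 0, "y": 0, "z": 2, "ax": 0, "ay": 0, "az": 0, "gripper": 1},
  {"x": 0, "y": 0, "z": 2, "ax": 0, "ay": 0, "az": 0, "gripper": 1},
  {"x": 0, "y": 0, "z": 2, "ax": 0, "ay": 0, "az": 0, "gripper": 1},
  {"x": 0, "y": 0, "z": 0, "ax": 0, "ay": 0, "az": 0, "gripper": 1},
])

```text
clock: 3.83
position: [0.5284, 0.0984, 0.1064]
ee_rot: [0.179, 0.984, -0.0, -0.001]
ft_force: [-0.3, -1.1, 0.4]
grip_width: 0.001
grasp_force: 0.0
```

Call:
apply_moves([
  {"x": 0, "y": 0, "z": 1, "ax": 0, "ay": 0, "az": 0, "gripper": 1},
  {"x": 0, "y": 0, "z": 1, "ax": 0, "ay": 0, "az": 0, "gripper": 1},
  {"x": 0, "y": 0, "z": 1, "ax": 0, "ay": 0, "az": 0, "gripper": 1},
  {"x": 0, "y": 0, "z": 1, "ax": 0, "ay": 0, "az": 0, "gripper": 1},
  {"x": 0, "y": 0, "z": 0, "ax": 0, "ay": 0, "az": 0, "gripper": 1},
])

```text
clock: 4.25
position: [0.529, 0.0986, 0.1047]
ee_rot: [0.18, 0.984, 0.0, -0.0]
ft_force: [-8.0, -1.1, 17.1]
grip_width: -0.0
grasp_force: 8.5
```

Firm stop: tip at 94 mm with 17 N. I'll go to the far-left pad.

Call:
apply_moves([
  {"x": 0, "y": 0, "z": -15, "ax": 0, "ay": 0, "az": 0, "gripper": 1},
  {"x": 0, "y": 0, "z": -20, "ax": 0, "ay": 0, "az": 0, "gripper": 1},
  {"x": -30, "y": 0, "z": 0, "ax": 0, "ay": 0, "az": 0, "gripper": 1},
  {"x": -40, "y": 0, "z": 0, "ax": 0, "ay": 0, "az": 0, "gripper": 1},
  {"x": -30, "y": 0, "z": 0, "ax": 0, "ay": 0, "az": 0, "gripper": 1},
])

```text
clock: 4.67
position: [0.6244, 0.0628, 0.1389]
ee_rot: [0.179, 0.984, 0.0, 0.001]
ft_force: [-0.1, 0.2, 0.6]
grip_width: 0.003
grasp_force: 0.0
```

Call:
apply_moves([
  {"x": -2, "y": 0, "z": 0, "ax": 0, "ay": 0, "az": 0, "gripper": 1},
  {"x": 0, "y": 0, "z": 0, "ax": 0, "ay": 0, "az": 0, "gripper": 1},
  {"x": 0, "y": 0, "z": 10, "ax": 0, "ay": 0, "az": 0, "gripper": 1},
  {"x": 0, "y": 0, "z": 5, "ax": 0, "ay": 0, "az": 0, "gripper": 1},
  {"x": 0, "y": 0, "z": 0, "ax": 0, "ay": 0, "az": 0, "gripper": 1},
])

```text
clock: 5.08
position: [0.6225, 0.0635, 0.1215]
ee_rot: [0.179, 0.984, -0.0, -0.001]
ft_force: [-0.5, 1.0, -0.4]
grip_width: 0.001
grasp_force: 0.0
```

```bash
python3 -c "
from h import *
offs()"
```

```text
NL [0.5301 0.0981] tool mm [98.7 -0.2  8.7]
FL [0.6252 0.0613] tool mm [-3.3 -1.1  8.4]
FR [ 0.5705 -0.0805] tool mm [  -2.  -153.1    8.6]
NR [ 0.4754 -0.0437] tool mm [ 100.  -152.2    8.9]
t 5.0833 pos [0.6225 0.0635 0.1215] F [-0.5  1.  -0.4] w 0.0013825004522055118 yaw err -21.1
tool y [ 3.519e-01  9.360e-01 -9.000e-04] box y [0.36  0.933] tool z [-2.9e-03  2.0e-04 -1.0e+00]
```

Call:
apply_moves([
  {"x": -2, "y": 0, "z": 3, "ax": 0, "ay": 0, "az": 0, "gripper": 1},
  {"x": 0, "y": 0, "z": 4, "ax": 0, "ay": 0, "az": 0, "gripper": 1},
  {"x": 0, "y": 0, "z": 3, "ax": 0, "ay": 0, "az": 0, "gripper": 1},
  {"x": 0, "y": 0, "z": 2, "ax": 0, "ay": 0, "az": 0, "gripper": 1},
  {"x": 0, "y": 0, "z": 2, "ax": 0, "ay": 0, "az": 0, "gripper": 1},
])

```text
clock: 5.5
position: [0.6274, 0.0624, 0.1103]
ee_rot: [0.179, 0.984, 0.001, 0.001]
ft_force: [0.8, 0.6, 3.1]
grip_width: 0.0
grasp_force: 0.9
```

Call:
apply_moves([
  {"x": 0, "y": 0, "z": 2, "ax": 0, "ay": 0, "az": 0, "gripper": 1},
  {"x": 0, "y": 0, "z": 1, "ax": 0, "ay": 0, "az": 0, "gripper": 1},
  {"x": 0, "y": 0, "z": 1, "ax": 0, "ay": 0, "az": 0, "gripper": 1},
  {"x": 0, "y": 0, "z": 1, "ax": 0, "ay": 0, "az": 0, "gripper": 1},
  {"x": 0, "y": 0, "z": 0, "ax": 0, "ay": 0, "az": 0, "gripper": 1},
])

```text
clock: 5.92
position: [0.6258, 0.0619, 0.105]
ee_rot: [0.179, 0.984, 0.0, -0.0]
ft_force: [-5.6, -0.9, 10.3]
grip_width: -0.0
grasp_force: 4.6
```

One more millimetre, then on to the far-right pad (tool y -152).

Call:
apply_moves([
  {"x": 0, "y": 0, "z": 2, "ax": 0, "ay": 0, "az": 0, "gripper": 1},
  {"x": 0, "y": 0, "z": 0, "ax": 0, "ay": 0, "az": 0, "gripper": 1},
])

```text
clock: 6.08
position: [0.6269, 0.0617, 0.1047]
ee_rot: [0.18, 0.984, 0.0, 0.001]
ft_force: [-7.5, -0.3, 18.5]
grip_width: -0.0
grasp_force: 9.5
```

Call:
apply_moves([
  {"x": 0, "y": 0, "z": -16, "ax": 0, "ay": 0, "az": 0, "gripper": 1},
  {"x": 0, "y": 0, "z": -20, "ax": 0, "ay": 0, "az": 0, "gripper": 1},
  {"x": 0, "y": -30, "z": 0, "ax": 0, "ay": 0, "az": 0, "gripper": 1},
  {"x": 0, "y": -40, "z": 0, "ax": 0, "ay": 0, "az": 0, "gripper": 1},
  {"x": 0, "y": -40, "z": 0, "ax": 0, "ay": 0, "az": 0, "gripper": 1},
])

```text
clock: 6.5
position: [0.5868, -0.0412, 0.1383]
ee_rot: [0.178, 0.984, 0.0, 0.0]
ft_force: [-0.1, -1.7, -0.5]
grip_width: -0.002
grasp_force: 0.0
```

Call:
apply_moves([
  {"x": 0, "y": -30, "z": 0, "ax": 0, "ay": 0, "az": 0, "gripper": 1},
  {"x": 0, "y": -11, "z": 0, "ax": 0, "ay": 0, "az": 0, "gripper": 1},
  {"x": 0, "y": 0, "z": 10, "ax": 0, "ay": 0, "az": 0, "gripper": 1},
  {"x": 0, "y": 0, "z": 5, "ax": 0, "ay": 0, "az": 0, "gripper": 1},
  {"x": 0, "y": 0, "z": 0, "ax": 0, "ay": 0, "az": 0, "gripper": 1},
])

```text
clock: 6.92
position: [0.5724, -0.0774, 0.1215]
ee_rot: [0.178, 0.984, 0.0, -0.001]
ft_force: [-0.7, 0.4, 0.2]
grip_width: -0.003
grasp_force: 0.0
```

```bash
python3 -c "
from h import *
offs()"
```

```text
NL [0.5301 0.0981] tool mm [101.2 149.4   8.7]
FL [0.6252 0.0613] tool mm [ -0.8 148.5   8.4]
FR [ 0.5705 -0.0805] tool mm [ 0.6 -3.5  8.5]
NR [ 0.4754 -0.0437] tool mm [102.6  -2.5   8.7]
t 6.9167 pos [ 0.5724 -0.0774  0.1215] F [-0.7  0.4  0.2] w -0.0032503004724758473 yaw err -21.1
tool y [ 3.511e-01  9.363e-01 -2.000e-04] box y [0.36  0.933] tool z [-2.5e-03  8.0e-04 -1.0e+00]
```

Call:
apply_moves([
  {"x": 0, "y": -2, "z": 3, "ax": 0, "ay": 0, "az": 0, "gripper": 1},
  {"x": 0, "y": 0, "z": 4, "ax": 0, "ay": 0, "az": 0, "gripper": 1},
  {"x": 0, "y": 0, "z": 3, "ax": 0, "ay": 0, "az": 0, "gripper": 1},
  {"x": 0, "y": 0, "z": 2, "ax": 0, "ay": 0, "az": 0, "gripper": 1},
  {"x": 0, "y": 0, "z": 2, "ax": 0, "ay": 0, "az": 0, "gripper": 1},
])

```text
clock: 7.33
position: [0.573, -0.081, 0.1096]
ee_rot: [0.179, 0.984, 0.0, 0.001]
ft_force: [-0.5, -0.1, 0.7]
grip_width: -0.003
grasp_force: 0.1
```

Call:
apply_moves([
  {"x": 0, "y": 0, "z": 2, "ax": 0, "ay": 0, "az": 0, "gripper": 1},
  {"x": 0, "y": 0, "z": 1, "ax": 0, "ay": 0, "az": 0, "gripper": 1},
  {"x": 0, "y": 0, "z": 1, "ax": 0, "ay": 0, "az": 0, "gripper": 1},
  {"x": 0, "y": 0, "z": 2, "ax": 0, "ay": 0, "az": 0, "gripper": 1},
  {"x": 0, "y": 0, "z": 1, "ax": 0, "ay": 0, "az": 0, "gripper": 1},
])

```text
clock: 7.75
position: [0.5731, -0.0813, 0.1044]
ee_rot: [0.179, 0.984, 0.001, 0.001]
ft_force: [-6.8, -0.2, 25.4]
grip_width: -0.0
grasp_force: 13.1
```

Call:
apply_moves([
  {"x": 0, "y": 0, "z": 0, "ax": 0, "ay": 0, "az": 0, "gripper": 1},
])

```text
clock: 7.83
position: [0.5731, -0.0813, 0.1046]
ee_rot: [0.18, 0.984, 0.001, 0.001]
ft_force: [-5.6, 0.7, 21.4]
grip_width: -0.0
grasp_force: 10.4
```

Far-right is seated. Next is near-right (tool x +102).

Call:
apply_moves([
  {"x": 0, "y": 0, "z": -16, "ax": 0, "ay": 0, "az": 0, "gripper": 1},
  {"x": 0, "y": 0, "z": -20, "ax": 0, "ay": 0, "az": 0, "gripper": 1},
  {"x": 30, "y": 0, "z": 0, "ax": 0, "ay": 0, "az": 0, "gripper": 1},
  {"x": 40, "y": 0, "z": 0, "ax": 0, "ay": 0, "az": 0, "gripper": 1},
  {"x": 30, "y": 0, "z": 0, "ax": 0, "ay": 0, "az": 0, "gripper": 1},
])

```text
clock: 8.25
position: [0.4765, -0.0453, 0.1378]
ee_rot: [0.179, 0.984, -0.0, -0.001]
ft_force: [-0.5, -0.1, 1.3]
grip_width: 0.0
grasp_force: 0.0
```

Call:
apply_moves([
  {"x": 3, "y": 0, "z": 0, "ax": 0, "ay": 0, "az": 0, "gripper": 1},
  {"x": 0, "y": 0, "z": 0, "ax": 0, "ay": 0, "az": 0, "gripper": 1},
  {"x": 0, "y": 0, "z": 10, "ax": 0, "ay": 0, "az": 0, "gripper": 1},
  {"x": 0, "y": 0, "z": 5, "ax": 0, "ay": 0, "az": 0, "gripper": 1},
  {"x": 0, "y": 0, "z": 0, "ax": 0, "ay": 0, "az": 0, "gripper": 1},
])

```text
clock: 8.67
position: [0.4756, -0.0453, 0.1216]
ee_rot: [0.18, 0.984, -0.001, -0.001]
ft_force: [-0.5, 0.7, 0.3]
grip_width: -0.001
grasp_force: 0.0
```

```bash
python3 -c "
from h import *
offs()"
```

```text
NL [0.5301 0.0981] tool mm [ -0.3 153.4   8.4]
FL [0.6252 0.0613] tool mm [-102.3  152.7    8.2]
FR [ 0.5705 -0.0805] tool mm [-101.2    0.7    8.4]
NR [ 0.4754 -0.0437] tool mm [0.8 1.4 8.6]
t 8.6667 pos [ 0.4756 -0.0453  0.1216] F [-0.5  0.7  0.3] w -0.0012441681278990656 yaw err -21.1
tool y [ 0.3536  0.9354 -0.0016] box y [0.36  0.933] tool z [-2.3e-03 -9.0e-04 -1.0e+00]
```

Call:
apply_moves([
  {"x": 0, "y": 2, "z": 3, "ax": 0, "ay": 0, "az": 0, "gripper": 1},
  {"x": 0, "y": 0, "z": 4, "ax": 0, "ay": 0, "az": 0, "gripper": 1},
  {"x": 0, "y": 0, "z": 3, "ax": 0, "ay": 0, "az": 0, "gripper": 1},
  {"x": 0, "y": 0, "z": 2, "ax": 0, "ay": 0, "az": 0, "gripper": 1},
  {"x": 0, "y": 0, "z": 2, "ax": 0, "ay": 0, "az": 0, "gripper": 1},
])

```text
clock: 9.08
position: [0.4765, -0.0431, 0.109]
ee_rot: [0.18, 0.984, -0.0, -0.0]
ft_force: [-0.3, -1.0, -0.3]
grip_width: 0.002
grasp_force: 0.0
```

Call:
apply_moves([
  {"x": 0, "y": 0, "z": 2, "ax": 0, "ay": 0, "az": 0, "gripper": 1},
  {"x": 0, "y": 0, "z": 1, "ax": 0, "ay": 0, "az": 0, "gripper": 1},
  {"x": 0, "y": 0, "z": 1, "ax": 0, "ay": 0, "az": 0, "gripper": 1},
  {"x": 0, "y": 0, "z": 2, "ax": 0, "ay": 0, "az": 0, "gripper": 1},
  {"x": 0, "y": 0, "z": 1, "ax": 0, "ay": 0, "az": 0, "gripper": 1},
])

```text
clock: 9.5
position: [0.4768, -0.0431, 0.1041]
ee_rot: [0.18, 0.984, 0.0, -0.0]
ft_force: [-15.9, -0.2, 37.1]
grip_width: 0.003
grasp_force: 19.0
```

Call:
apply_moves([
  {"x": 0, "y": 0, "z": 0, "ax": 0, "ay": 0, "az": 0, "gripper": 1},
])

```text
clock: 9.58
position: [0.4767, -0.0431, 0.1043]
ee_rot: [0.18, 0.984, 0.001, -0.0]
ft_force: [-12.1, 1.0, 30.1]
grip_width: -0.004
grasp_force: 15.1
```

All four pads reached their firm stop. I'll withdraw upwards and clear of the box.

Call:
apply_moves([
  {"x": 0, "y": 0, "z": -15, "ax": 0, "ay": 0, "az": 0, "gripper": 1},
  {"x": 0, "y": 0, "z": -30, "ax": 0, "ay": 0, "az": 0, "gripper": 1},
  {"x": 0, "y": 0, "z": -35, "ax": 0, "ay": 0, "az": 0, "gripper": 1},
  {"x": 0, "y": 0, "z": -35, "ax": 0, "ay": 0, "az": 0, "gripper": 1},
  {"x": 0, "y": 20, "z": -30, "ax": 0, "ay": 0, "az": 0, "gripper": 1},
])

```text
clock: 10.0
position: [0.4831, -0.0276, 0.2498]
ee_rot: [0.182, 0.983, -0.0, 0.001]
ft_force: [1.7, 0.1, 0.9]
grip_width: -0.001
grasp_force: 0.0
```

Call:
apply_moves([
  {"x": 0, "y": 38, "z": 0, "ax": 0, "ay": 0, "az": 0, "gripper": 1},
  {"x": 0, "y": 38, "z": 0, "ax": 0, "ay": 0, "az": 0, "gripper": 1},
  {"x": 0, "y": 38, "z": 0, "ax": 0, "ay": 0, "az": 0, "gripper": 1},
  {"x": 0, "y": 38, "z": 0, "ax": 0, "ay": 0, "az": 0, "gripper": 1},
  {"x": 0, "y": 38, "z": 0, "ax": 0, "ay": 0, "az": 0, "gripper": 1},
])

```text
clock: 10.42
position: [0.5511, 0.1555, 0.2473]
ee_rot: [0.179, 0.984, 0.0, 0.0]
ft_force: [0.4, -0.3, 0.6]
grip_width: -0.002
grasp_force: 0.0
```

Call:
apply_moves([
  {"x": 0, "y": 38, "z": 0, "ax": 0, "ay": 0, "az": 0, "gripper": 1},
  {"x": 0, "y": 38, "z": 0, "ax": 0, "ay": 0, "az": 0, "gripper": 1},
  {"x": 0, "y": 38, "z": 0, "ax": 0, "ay": 0, "az": 0, "gripper": 1},
  {"x": 0, "y": 20, "z": 0, "ax": 0, "ay": 0, "az": 0, "gripper": 1},
  {"x": 0, "y": 0, "z": 0, "ax": 0, "ay": 0, "az": 0, "gripper": 1},
])

```text
clock: 10.83
position: [0.5973, 0.2849, 0.2456]
ee_rot: [0.176, 0.984, 0.0, -0.001]
ft_force: [-0.2, 0.7, -0.7]
grip_width: 0.001
grasp_force: 0.0
```

```bash
python3 - <<'E'
from h import *
A=camera("scene");B=camera("side")
print(lid(A,(284,205),150,.094)[1],lid(B,(362,190),190,.094)[1])
o=get_obs();print(o["clock"],o["position"],o["ft_force"])
S=[cv2.imread("pics/scene0.png"),A["color"][:,:,::-1]];T=[cv2.imread("pics/side0.png"),B["color"][:,:,::-1]]
r=[np.hstack([s[115:310,190:370] for s in S]),np.hstack([t[140:290,290:470] for t in T])]
cv2.imwrite("pics/end.png",cv2.resize(np.vstack(r),(626,600),interpolation=cv2.INTER_CUBIC))
E
```

```text
((397.715576171875, 15.606201171875), (1055.52001953125, 1261.57763671875), 0.054694049060344696) ((550.4562377929688, 9.381607055664062), (187.68948364257812, 134.07684326171875), 68.8661117553711)
10.9333 [0.59784584 0.27946822 0.24644714] [ 0.62857947 -1.0083699   0.93490288]
```

View pics/end.png

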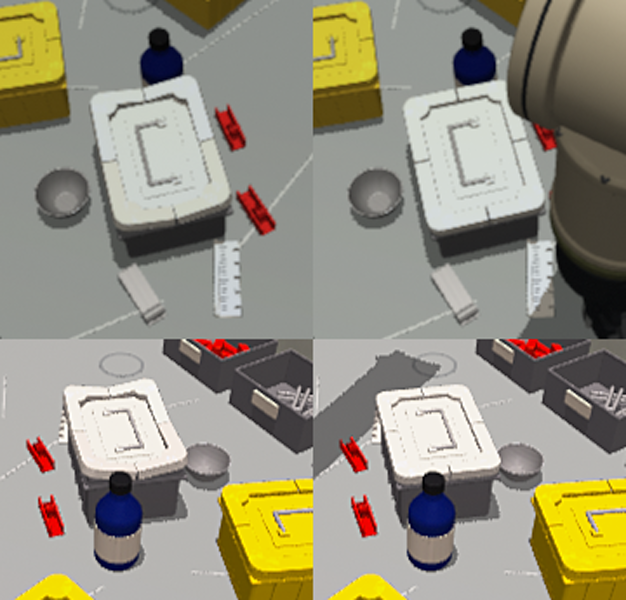

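The before/after picture shows the lid flat and evenly lit, with straight edges on all four sides. The box and its neighbours haven't moved, and the arm is clear, so I'm handing in.

```bash
python3 -c "
from workcell import *
print(hand_in())"
```

```text
the job is handed in; nothing more can be done
None
```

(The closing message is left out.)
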